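Stand the fallen oil bottle up in its holder and shut the keeper

TASK

The oil bottle has toppled over on the table. Stand it upright on the floor of its blue holder, setting it down rather than dropping it, while the yellow keeper bar is still wide open; let go of it, then swing the keeper bar fully shut across the front so the bottle cannot fall again. Do not disturb the drink can, boring bar, open tin and steel block that stand around the work.

Things in the scene. Friction and masses are not known exactly. Their poses are not given: they have to be found in the camera images.
- oil_bottle: cream round squeeze bottle with red cap and thin spout, about 0.11 kg, starts lying on the table. Body 43 mm in diameter, 86 mm long, then a neck 23 mm in diameter to 98 mm, a thin spout to 142 mm. Origin: centre of its flat bottom; z axis: from bottom to spout (level while it lies). Firm body, gripped across its diameter; centre of mass about 41 mm from the bottom
- stand: blue holder fixed to the table, 100 x 100 mm, origin under its centre on the table, open front faces its -x. Fences 4 mm thick, tops 25 mm above the table, at left (+y), right and back of the bay; clear bay 58 mm wide, 29 mm from centre to back fence. Hinge post 12 mm in diameter, 45 mm high, at x -34, y +42 mm; stop plate 40 mm high at x -26, y -43 mm
- bay (a point): centre of the bay's floor (black rubber pad), 8 mm above the table, where the bottle's bottom centre belongs; axes as the stand's
- keeper (a joint): angle of the yellow keeper bar about the upright hinge post: 0 = shut, bar along the stand's -y across the front; grows as the free end swings forward; 1.57 = bar points along the stand's -x; end stops at 0 and 2.3. Starts wide open, stays where it is left, moves with under 1 N at the knob. Bar 8 mm wide, 26 to 38 mm above the table
- keeper_knob (a point): top of the black round knob on the keeper bar's free end: 16 mm in diameter, from 42 to 64 mm above the table, 84 mm from the hinge axis
- soda_can: drink can standing upright, 66 mm in diameter, 122 mm high, origin at the centre of its bottom; leave alone
- boring_bar: polished bar in a black round holder, standing, 51 mm in diameter at the foot, 187 mm high, origin at the centre of its foot; leave alone
- screw_tin: low round open tin of screws, 68 mm in diameter, 23 mm high, origin at the centre of its underside; leave alone
- block_123: ground steel block with holes, 51 x 76 x 25 mm, origin at the centre of its underside; leave alone

How it is judged:
By the outcome, as a careful person would: the job done as asked, in the order asked, and still so for the second after the job is handed in, with the robot touching nothing.
It also fails if it takes over 54 s, if anything falls off the work surface, if the arm or the gripper's body presses on something with over 40 N, if the wrist force passes 120 N, or if a joint passes its speed limit or range.

ROBOT

A 6-joint arm with a two-finger parallel gripper is mounted at the origin on a cart in front of the work surface, level with it; the furniture and walls round the work are solid. World frame = base frame: x ahead of the robot, y to its left, z up, the work surface at z = 0. Lengths are in mm, angles in degrees, forces in N, time in s.
With the tool pointing down it reaches from about 350 to 975 mm from the base axis. Payload 7.1 kg.
Tool frame: the origin (TCP) lies midway between the tips of the shut fingers; the grasp point (between the pads) lies r.grip_point_offset behind it (r.grip_point_offset is the distance from the TCP to the grasp point, in mm); z points along the fingers, y is the line along which they close (so a half turn about z gives the same grasp; the last joint's range is limited). The gripper opens to 88 mm and grips with 3 to 60 N. Pads are 20 mm wide; open, the fingers measure 115 mm over their backs; the gripper's body (75 mm by 178 mm) begins 61 mm behind the grasp point.
Start: joints at [74.255, 24.242, 93.386, -0, 62.372, -1.089], TCP at [158.106, 604.655, 222.675] pointing down, gripper open.
Joint ranges: [-172.04, 172.04], [-51.8, 120.97], [4.93, 147.93], [-75.15, 255.16], [6.16, 154.13], [-145.62, 145.62]. Speed limits (degrees/s): [136.94, 136.94, 172.46, 180, 180, 180].

INTERFACE

Orientations are given as [roll, pitch, yaw] about the fixed x, y, z axes, in that order (R = Rz(yaw) Ry(pitch) Rx(roll)).
In Python, from station import r, jaws, viewer gives the robot as it stands. Calls block until the motion is done:
- r.move_to(position, orientation): joint-space move of the TCP to a pose.
- r.move_l(position, speed=150, rotation=None): straight line of the TCP; rotation=None keeps the orientation; speed is the mean speed in mm/s.
- r.set_joints(angles): joint-space move.
- jaws.gripper_to(opening, grip_force=None): finger opening in mm; grip_force is the grip in N (None keeps the last); returns when the fingers have stopped.
- r.hold(seconds).
- r.solve_ik(position, orientation): joint angles nearest the present ones, or None.
- r.get_obs(): the state.
- viewer.grab_frame(name): name is "side" or "top"; returns a dict with "frame" (384x512x3 uint8, blue, green, red), "depth" (384x512 float32, mm along the optical axis (not along the pixel's ray), 0 where there is no reading), "vertical_fov" (degrees; the focal length in pixels is half the picture's height over the tangent of half this angle, whatever the lens; pixels are square), "cx", "cy" (the principal point, pixels), "world_from_camera" (4x4, takes a point from camera to world coordinates). Camera axes: x right, y down, z forward; pixel columns grow to the right and rows downward; lengths in mm; the calibration is good to about 2 mm. A picture is of the moment at which its call begins.
A pose or a line that the arm cannot do raises r.Unreachable and nothing moves.
- r.hand_in(): hands the job in; it is judged then, once.
Trained networks look in a picture, given as the dict that the camera call returned (one of the last four; its "shot" number tells which), for a name from the list of things; names that differ only in an ending like _2 or _b are one class to them, and where a whole thing is asked for, a point or a joint stands for the part that bears it (a point fixed in the world has none). Each returns a list of dicts, best first, with "p" (0 to 1); they miss things now and then, are a little off and sometimes report something else, mostly with a low value. They report only what shows in the picture. A call takes as long as a camera call.
- viewer.masks_of(picture, name): "region" (384x512 bool, what is visible of it) and "point" ([column, row] in pixels, amid what is visible of it).
The state is a dict: "time_s": time; "joint_positions": joint angles; "dq": joint speeds; "joint_efforts": joint torques, N m; "ee_pos": TCP position; "tool_rot": TCP orientation; "force": force on the tool from outside, world axes, zero at the start; "moment": the same for the moment, N m; "grip_width": finger opening in mm; "grasp_force": force on a finger pad.
Only numpy, scipy, OpenCV 4.12 (cv2) and the standard library are available. Lean on these libraries where they do the work, as an engineer would, in place of code of your own. Each camera call takes 0.05 s, during which the arm holds its last target. There are 200 camera calls.

## Working session

There is one attempt and no reset: what is moved stays moved. The work goes in short steps, each a Python script; the robot and the scene stay as the last script left them, time stands still between calls to the robot, and variables do not carry over. Pictures are saved under pics/ and viewed, at most 10 in all, crops included, and the job is handed in when it is done.

```bash
ls; mkdir -p pics; cat > h.py <<'E'
import numpy as np, cv2
from station import r, jaws, viewer
np.set_printoptions(precision=1,suppress=True)
def cloud(p):
    d=p["depth"];H,W=d.shape;f=H/2/np.tan(np.radians(p["vertical_fov"])/2)
    v,u=np.mgrid[:H,:W]
    P=np.stack([(u-p["cx"])/f*d,(v-p["cy"])/f*d,d],-1)
    T=np.array(p["world_from_camera"]);return P@T[:3,:3].T+T[:3,3]
E
python3 - <<'E'
from h import *
for c in ["top","side"]:
    p=viewer.grab_frame(c);cv2.imwrite(f"pics/{c}0.png",p["frame"]);C=cloud(p)
    print(c,np.array(p["world_from_camera"]))
    for n in ["oil_bottle","stand","keeper","keeper_knob","soda_can","boring_bar","screw_tin","block_123"]:
        for m in viewer.masks_of(p,n)[:2]:
            Q=C[m["region"]&(p["depth"]>0)]
            if len(Q): print(n,round(m["p"],2),m["point"],len(Q),np.median(Q,0),np.percentile(Q,2,0),np.percentile(Q,98,0))
print(r.grip_point_offset,r.get_obs())
E
```

```text
pics
station.py
top [[  -0.    -1.     0.1  474.6]
 [  -1.     0.    -0.   -43.9]
 [  -0.    -0.1   -1.  1135.8]
 [   0.     0.     0.     1. ]]
oil_bottle 0.55 [202.4, 223.4] 374 [521.5 141.   37.3] [494.2 103.4   1.5] [555.4 189.9  44.3]
stand 0.7 [261.2, 159.3] 305 [712.4 -58.8  71.4] [697.7 -81.5  10.6] [738.6 -36.9 188.8]
stand 0.57 [289.9, 197.5] 1005 [ 600.8 -137.5    6.7] [ 517.9 -189.7   -0.4] [654.1 -72.   43.8]
keeper 0.56 [270.9, 216.9] 102 [532.7 -77.8  37.4] [492.7 -94.   -3.3] [573.6 -58.7  65. ]
keeper_knob 0.57 [272.2, 216.3] 67 [533.1 -78.6  38. ] [495.6 -92.6  33.4] [569.5 -61.7  64.9]
boring_bar 0.56 [262.5, 158.1] 287 [712.4 -58.6  78. ] [697.6 -79.6  17.9] [735.3 -37.  188.9]
screw_tin 0.86 [365.7, 247.8] 386 [ 436.6 -373.6    3.9] [ 405.8 -402.4   -2.9] [ 466.3 -338.5   23.1]
block_123 0.75 [159.1, 173.7] 419 [694.6 283.8  24. ] [671.7 245.3  -0.5] [720.1 329.8  28.8]
block_123 0.28 [204.3, 223.6] 361 [521.  143.8  37.6] [489.6 103.4  22.1] [551.7 201.1  44.3]
side [[    0.9    -0.2     0.3   180.7]
 [   -0.4    -0.5     0.8 -1095.4]
 [    0.     -0.8    -0.5  
[... 622 characters left out ...]
5 [266.8, 169.9] 492 [721.8  85.4  73.9] [697.3  73.1   0.3] [782.6 280.6 121.6]
screw_tin 0.57 [238.7, 278.7] 419 [ 437.5 -370.7   10.7] [ 406.  -407.6   -0.6] [ 469.8 -341.3   23.5]
block_123 0.71 [244.9, 166.7] 173 [691.  260.7  22.4] [669.3 237.8  -1. ] [721.7 317.2  28.2]
18.700000000000003 {'time_s': 0.9, 'joint_positions': array([74.3, 24.2, 93.4,  0. , 62.4, -1.1]), 'dq': array([ 0. ,  0. ,  0. , -0. , -0.1, -0.1]), 'joint_efforts': array([  0. , -54.5, -27.4,   0.1,   0. ,   0. ]), 'ee_pos': array([158.1, 604.7, 222.7]), 'tool_rot': array([180. ,  -0. , 165.3]), 'force': array([ 0.8, -0.4,  0.4]), 'moment': array([ 0., -0.,  0.]), 'grasp_force': 0.0, 'grip_width': 88.08744187636242}
```

```bash
python3 - <<'E'
import cv2,numpy as np
a=cv2.imread("pics/top0.png")[130:280,130:330];b=cv2.imread("pics/side0.png")[130:280,150:350]
cv2.imwrite("pics/c.png",np.vstack([cv2.resize(x,(400*1,300),interpolation=cv2.INTER_CUBIC) for x in (a,b)]))
E
```

```text
(no output)
```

View pics/c.png

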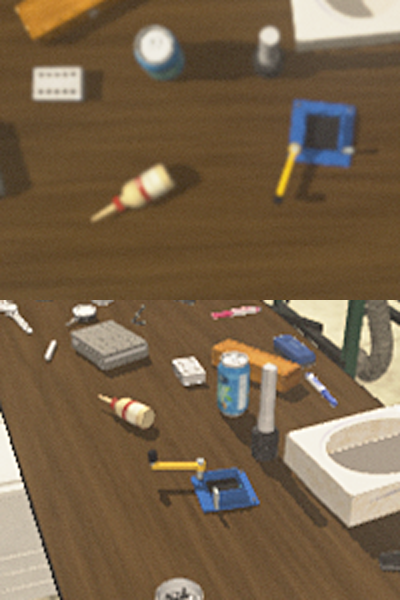

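View pics/top0.png

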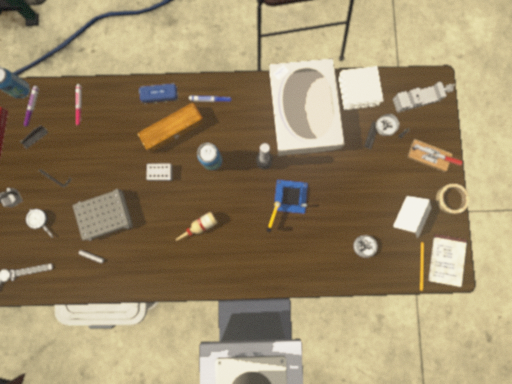

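The top view shows the bottle at (202,223) with its spout pointing to (178,239). The stand is at (290,197), with the keeper bar running from (277,205) to the knob at (269,228). Next I'll fit these precisely.

```bash
cat > fit.py <<'E'
from h import *
from scipy.optimize import least_squares
def bottle_fit(P):   # lying: points -> cylinder axis in xy
    B=P[(P[:,2]>20)]
    def res(q): 
        n=np.array([-np.sin(q[2]),np.cos(q[2])]);d=(B[:,:2]-q[:2])@n
        return np.hypot(d,B[:,2]-21.5)-21.5
    return B,res
E
python3 - <<'E'
from fit import *
allp={}
for c in ["top","side"]:
    p=viewer.grab_frame(c);C=cloud(p);hsv=cv2.cvtColor(p["frame"],cv2.COLOR_BGR2HSV)
    x,y,z=C[...,0],C[...,1],C[...,2];ok=p["depth"]>0
    H,S,V=[hsv[...,i].astype(int) for i in range(3)]
    near=ok&(abs(x-590)<130)&(abs(y+135)<110)
    t=ok&(abs(x-600)<200)&(abs(y)<250)&(z>-15)&(z<15); print(c,"table z",np.median(z[t]))
    blue=near&(H>95)&(H<125)&(S>140)&(z>-5)&(z<30)
    yel=near&(H>18)&(H<35)&(S>130)&(z>15)
    knob=near&(z>48)&(V<70)
    bot=ok&(abs(x-525)<80)&(abs(y-145)<90)&(z>8)&(z<60)
    for n,m in dict(blue=blue,yel=yel,knob=knob,bot=bot).items():
        Q=C[m];allp[c,n]=Q
        print(c,n,len(Q),np.median(Q,0) if len(Q) else "")
    Q=allp[c,"blue"];print("rect",cv2.minAreaRect(Q[:,:2].astype(np.float32)), np.percentile(Q[:,2],[5,50,95]))
    Q=allp[c,"yel"]
    if len(Q)>5: print("bar",cv2.fitLine(Q[:,:2].astype(np.float32),cv2.DIST_HUBER,0,.01,.01).ravel(),Q.min(0),Q.max(0))
    Q=allp[c,"bot"]
    rb=Q[Q[:,2]>24]
    l=cv2.fitLine(rb[:,:2].astype(np.float32),cv2.DIST_HUBER,0,.01,.01).ravel();s=(Q[:,:2]-l[2:])@l[:2]
    print("axis",l,np.degrees(np.arctan2(l[1],l[0])),s.min(),s.max(),len(rb))
    sel=np.where(bot&(z>30)); print("bodyz",np.percentile(z[sel],[50,90,99]))
import pickle;pickle.dump(allp,open("pts.pkl","wb"))
E
```

```text
top table z -0.5130790581727069
top blue 241 [ 609.5 -139.     6. ]
top yel 61 [536.6 -79.3  37.2]
top knob 10 [600.6 -72.7  58.6]
top bot 402 [520.8 143.7  36.3]
rect ((603.3367919921875, -138.72903442382812), (86.99618530273438, 96.26219177246094), 88.81710052490234) [ 1.9  6.  25.4]
bar [  0.9  -0.3 537.7 -79.7] [501.5 -92.7  31.2] [580.8 -64.8  64.3]
axis [  0.5  -0.9 518.  150.4] -61.904877 -88.89250658655043 52.96682929158086 370
bodyz [38.5 42.5 44.4]
side table z -0.24460901732368256
side blue 112 [ 570.8 -158.1    6.2]
side yel 83 [539.5 -89.   34.5]
side knob 33 [499.7 -74.3  57.8]
side bot 214 [518.7 122.7  29.8]
rect ((604.2718505859375, -147.3270721435547), (94.13628387451172, 98.72367095947266), 80.7433090209961) [ 2.9  6.2 24.4]
bar [  0.9  -0.4 538.9 -88.5] [ 496.7 -106.5   27.3] [585.4 -68.8  49.5]
axis [  0.5  -0.9 517.4 130.3] -58.830875 -100.09510203947826 41.08297997451085 140
bodyz [38.2 42.5 44. ]
```

```bash
cat > fit2.py <<'E'
from h import *
from scipy.optimize import least_squares
def seg(P,a,b):
    a,b=np.array(a),np.array(b);t=np.clip((P-a)@(b-a)/((b-a)@(b-a)),0,1);return np.linalg.norm(P-a-t[:,None]*(b-a),axis=1)
def loc(P,q):
    c,s=np.cos(q[2]),np.sin(q[2]);return (P-q[:2])@np.array([[c,-s],[s,c]])
def fres(q,F):
    L=loc(F,q);d=np.min([seg(L,(-25,31),(29,31)),seg(L,(-25,-31),(29,-31)),seg(L,(31,-31),(31,31))],0)
    return d
if __name__=="__main__":
  FF=[];BB=[];big=np.zeros((0,3))
  for c in ["top","side"]:
    p=viewer.grab_frame(c);C=cloud(p);hsv=cv2.cvtColor(p["frame"],cv2.COLOR_BGR2HSV).astype(int)
    x,y,z=C[...,0],C[...,1],C[...,2];near=(p["depth"]>0)&(abs(x-605)<75)&(abs(y+140)<75)
    b=near&(hsv[...,0]>95)&(hsv[...,0]<128)&(hsv[...,1]>90)
    F=C[b&(z>15)&(z<30)][:,:2];FF.append(F)
    G=C[b&(z>2)&(z<12)]
    print(c,len(F),len(G),"plate pct",np.percentile(G,[1,3,97,99],axis=0).round(1).tolist(),"fence",np.percentile(F,[2,98],axis=0).tolist())
    tall=C[near&(z>30)&(z<48)]; print("tall",tall[:30].round(0).tolist())
    bot=(p["depth"]>0)&(abs(x-525)<80)&(abs(y-145)<90)&(z>10)&(z<60)
    BB.append(C[bot])
  for F in FF+[np.vstack(FF)]:
    for y0 in (0,.2,-.2):
      s=least_squares(fres,[605,-140,y0],args=(F,),loss="soft_l1",f_scale=2);print(s.x[:2],np.degrees(s.x[2]),s.cost/len(F))
  # bottle: profile radius r(s) surface of revolution, axis level at z 21.5
  def rad(s): return np.interp(s,[0,84,88,98,100,142],[21.5,21.5,11.5,11.5,5,2])
  def bres(q,P):
    d=np.array([np.cos(q[2]),np.sin(q[2])]);v=P[:,:2]-q[:2];s=v@d;t=v@[-d[1],d[0]]
    e=np.hypot(t,P[:,2]-21.5)-rad(np.clip(s,0,142)); o=np.maximum(-s,0)+np.maximum(s-142,0)
    return np.hypot(e,o)
  for B in BB+[np.vstack(BB)]:
    s=least_squares(bres,[540,110,np.radians(118)],args=(B,),loss="soft_l1",f_scale=3);print("bottle",s.x[:2],np.degrees(s.x[2]),s.cost/len(B))
E
python3 fit2.py
```

```text
top 84 434 plate pct [[551.8, -190.9, 2.2], [555.0, -189.6, 2.4], [654.0, -95.8, 10.0], [654.9, -94.8, 11.5]] fence [[574.5619442125916, -175.74422060386343], [639.6951717240937, -106.9763885481993]]
tall [[584.0, -90.0, 35.0], [583.0, -93.0, 43.0], [582.0, -96.0, 45.0], [583.0, -99.0, 39.0], [581.0, -87.0, 35.0], [580.0, -90.0, 37.0], [579.0, -93.0, 46.0], [579.0, -96.0, 46.0], [579.0, -99.0, 45.0], [580.0, -102.0, 38.0], [577.0, -87.0, 39.0], [577.0, -90.0, 41.0], [576.0, -93.0, 45.0], [576.0, -96.0, 46.0], [576.0, -99.0, 41.0], [577.0, -102.0, 38.0], [574.0, -175.0, 40.0], [574.0, -178.0, 40.0], [574.0, -180.0, 43.0], [574.0, -184.0, 36.0], [573.0, -187.0, 43.0], [574.0, -90.0, 38.0], [573.0, -93.0, 41.0], [573.0, -96.0, 46.0], [573.0, -99.0, 40.0], [573.0, -102.0, 40.0], [571.0, -174.0, 42.0], [571.0, -178.0, 40.0], [571.0, -181.0, 41.0], [571.0, -184.0, 38.0]]
side 105 254 plate pct [[551.0, -200.6, 2.2], [554.6, -198.2, 2.5], [651.5, -103.2, 10.6], [653.7, -94.8, 11.4]] fence [[580.8057906837507, -182.60665749053578], [638.1004510233298, -110.40641251019997]]
tall [[575.0, -95.
[... 613 characters left out ...]
[547.0, -90.0, 34.0], [550.0, -92.0, 34.0]]
[ 604.9 -141.2] -8.860326121529361 0.860577934679014
[ 604.9 -141.2] -8.860157021824113 0.860577934537774
[ 604.9 -141.2] -8.860137608685745 0.8605779346589019
[ 603.4 -146.5] -7.397123864054895 1.6293251730979745
[ 603.4 -146.5] -7.397166068585741 1.6293251728502482
[ 603.4 -146.5] -7.397306953645339 1.629325172834692
[ 604.  -144.5] -8.23835280388496 2.6324096961128047
[ 604.  -144.5] -8.238532963570961 2.6324096964384003
[ 604.  -144.5] -8.23829371420889 2.6324096963751753
bottle [549.5  97.9] 119.27786944880009 2.5639472284850613
bottle [547.9  98.4] 120.25447109351818 5.460923172897637
bottle [549.   97.8] 119.58214622707797 3.7011827586892796
```

```bash
cat > plan.py <<'E'
from h import *
from scipy.spatial.transform import Rotation as Rn
BOT=np.array([549.,97.8,21.5]);BA=np.radians(119.6);ST=np.array([604.5,-143.,0]);SY=np.radians(-8.5)
UP=np.array([0,0,1.]);E=5;S=60;GO=r.grip_point_offset
def eul(a,y):
    x=np.cross(y,a);return Rn.from_matrix(np.c_[x,y,a]).as_euler("xyz",degrees=True)
def pick(th,sg):
    b=np.array([np.cos(BA),np.sin(BA),0]);a=-b*np.cos(th)-UP*np.sin(th);y=np.cross(b,a);y*=sg/np.linalg.norm(y)
    return BOT+b*S+a*(GO-E),eul(a,y),a
def place(th,sg,psi,xy=None,floor=8):
    b=UP;h=np.array([np.cos(psi),np.sin(psi),0]);a=h*np.sin(th)-UP*np.cos(th);y=np.cross(b,a);y*=sg/np.linalg.norm(y)
    p=np.array([*(ST[:2] if xy is None else xy),floor+S]);return p+a*(GO-E),eul(a,y),a
E
python3 - <<'E'
from plan import *
r_=lambda q:None if q is None else np.round(q).astype(int).tolist()
for th in (40,45,50,55,60):
  for sg in (1,-1):
    t=np.radians(th);p,o,a=pick(t,sg)
    q=r.solve_ik(p,o);q2=r.solve_ik(p-a*90,o)
    print(th,sg,"pick",r_(q),r_(q2))
    if q is None: continue
    for d in range(-180,180,20):
        P,O,A=place(t,sg,np.radians(d));k=r.solve_ik(P,O)
        k2=r.solve_ik(P+[0,0,70],O)
        if k is not None and k2 is not None: print("   place",d,r_(k),r_(k2))
E
```

```text
40 1 pick [39, 48, 109, -64, 57, -117] [46, 42, 108, -55, 63, -122]
   place -180 [-11, 54, 71, -7, 94, 81] [-11, 50, 71, -7, 99, 80]
   place -160 [-7, 53, 75, -17, 89, 69] [-7, 48, 74, -17, 94, 68]
   place -140 [-2, 50, 80, -26, 82, 59] [-2, 45, 80, -26, 87, 57]
   place -120 [1, 47, 88, -36, 72, 51] [1, 42, 88, -35, 77, 47]
   place -100 [3, 44, 97, -46, 60, 44] [3, 38, 96, -44, 65, 39]
   place -80 [3, 41, 105, -60, 47, 41] [3, 34, 105, -55, 51, 33]
   place -20 [-12, 35, 123, 196, 18, 80] [-12, 26, 123, 212, 10, 65]
   place 0 [-21, 35, 122, 139, 20, 113] [-21, 26, 122, 115, 15, 138]
   place 60 [-32, 42, 103, 54, 53, 137] [-32, 35, 102, 50, 57, 144]
   place 80 [-31, 45, 94, 41, 65, 133] [-31, 39, 93, 40, 70, 137]
   place 100 [-28, 48, 85, 31, 76, 126] [-28, 43, 85, 31, 81, 129]
   place 120 [-25, 51, 78, 22, 85, 117] [-25, 46, 78, 22, 90, 119]
   place 140 [-20, 54, 73, 13, 92, 106] [-20, 49, 73, 13, 97, 107]
   place 160 [-16, 55, 71, 3, 95, 94] [-16, 50, 70, 3, 100, 94]
40 -1 pick [39, 48, 109, -64, 57, 63] [46, 42, 108, -55, 63, 58]
   place -180 [-11, 54, 71, -7, 94, -99
[... 9916 characters left out ...]
, 231, 47, -107]
   place -20 [-11, 46, 129, 190, 55, -91] [-11, 35, 131, 192, 46, -93]
   place 0 [-24, 46, 128, 154, 55, -87] [-24, 35, 130, 151, 46, -81]
   place 20 [-34, 46, 122, 119, 53, -78] [-34, 36, 123, 113, 50, -68]
   place 40 [-38, 47, 112, 89, 58, -66] [-38, 39, 113, 85, 58, -58]
   place 60 [-39, 50, 101, 67, 68, -58] [-39, 43, 102, 65, 71, -53]
   place 80 [-36, 53, 89, 52, 81, -56] [-36, 47, 90, 51, 84, -52]
   place 100 [-32, 57, 78, 40, 93, -59] [-32, 52, 79, 40, 97, -56]
   place 120 [-27, 61, 68, 29, 104, -65] [-27, 56, 69, 29, 108, -62]
   place 140 [-22, 64, 61, 17, 113, -74] [-22, 59, 62, 18, 117, -73]
   place 160 [-16, 66, 58, 4, 117, -86] [-16, 61, 59, 4, 121, -86]
```

```bash
python3 - <<'E'
from plan import *
t=np.radians(55);p,o,a=pick(t,-1)
ob=lambda s:(lambda v:print(s,v["time_s"],v["ee_pos"],v["force"],v["grip_width"],v["grasp_force"]))(r.get_obs())
r.move_to(p-a*110,o);ob("pre")
r.move_l(p-a*20,150);r.move_l(p,50);ob("at")
jaws.gripper_to(30,20);ob("grip")
r.move_l(p+[0,0,150],150);ob("lift")
P,O,A=place(t,-1,np.radians(60))
q=r.solve_ik(P+[0,0,130],O);print(q)
r.set_joints(q);ob("preplace")
for c in("side","top"):
    f=viewer.grab_frame(c);C=cloud(f);np.save(f"C_{c}.npy",C)
    if c=="side": cv2.imwrite("pics/s1.png",cv2.resize(f["frame"][60:280,150:400],None,fx=2.4,fy=2.4))
    for m in viewer.masks_of(f,"oil_bottle")[:1]:
        Q=C[m["region"]&(f["depth"]>0)];print(c,m["p"],len(Q),np.percentile(Q,[2,50,98],axis=0).round(1).tolist())
        np.save(f"Q_{c}.npy",Q)
E
```

```text
pre 3.0167 [492.2 198.9 100.7] [ 0.2 -0.1 -0.8] 87.76770516463046 0.0
at 4.3167 [523.2 142.9  10.1] [ 0.3  0.2 -0.5] 87.87309877416037 0.0
grip 5.0917 [523.2 143.1  10.3] [-0.4  0.   0.5] 41.61592065529126 19.99199857993517
lift 6.2417 [522.7 142.9 159.4] [ 0.3  0.3 -1.1] 42.06580745701456 19.99313451073249
[-37.3  34.9 101.8  60.   69.7 -43.6]
preplace 7.8417 [ 609.7 -132.1  189.5] [-0.2 -0.2 -0.9] 42.16921085718174 19.99095271443366
side 0.57 100 [[582.7, -166.9, 148.5], [596.9, -160.6, 162.5], [620.9, -142.0, 181.5]]
top 0.75 212 [[585.9, -158.2, 190.4], [602.2, -136.6, 220.8], [623.1, -118.9, 270.0]]
```

View pics/s1.png

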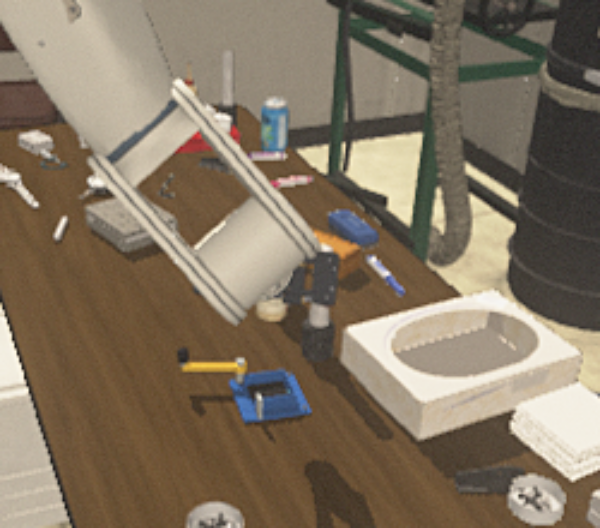

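```bash
python3 - <<'E'
from h import *
from scipy.optimize import least_squares
rad=lambda s:np.interp(s,[0,84,88,98,100,142],[21.5,21.5,11.5,11.5,5,2])
def res(q,P):
    d=np.array([q[3],q[4],1]);d/=np.linalg.norm(d);v=P-q[:3];s=v@d;t=np.linalg.norm(v-s[:,None]*d,axis=1)
    # signed dist to solid of revolution, incl. flat bottom
    side=t-rad(np.clip(s,0,142));return np.where(s<0,np.hypot(s,np.maximum(side,0)),side)
A,B=np.load("Q_side.npy"),np.load("Q_top.npy")
for n,P in(("side",A),("top",B),("both",np.vstack([A,B]))):
    for fixed in(0,1):
        f=(lambda q:res([*q[:2],138,0,0],P)) if fixed else (lambda q:np.r_[res(q,P),(q[2]-138)*.5])
        s=least_squares(f,[604,-143,138,0,0][:2 if fixed else 5],loss="soft_l1",f_scale=3);print(n,s.x.round(3),s.cost/len(P))
print(np.percentile(B[:,2],[90,99,100]),A[A[:,2].argsort()][:6])
E
```

```text
side [ 604.4 -142.3  138.     0.    -0. ] 3.2413162477919117Traceback (most recent call last):
  File "<stdin>", line 12, in <module>
    return func(*args, **kwargs)
    vector_fun = VectorFunction(
        fun_wrapped,
    ...<6 lines>...
        workers=workers
    )
    self._update_fun()
    ~~~~~~~~~~~~~~~~^^
    self.f = self.fun_wrapped(xp_copy(self.x))
             ~~~~~~~~~~~~~~~~^^^^^^^^^^^^^^^^^
    return np.atleast_1d(self.fun(x))
                         ~~~~~~~~^^^
    return self.f(x, *self.args, **self.kwargs)
           ~~~~~~^^^^^^^^^^^^^^^^^^^^^^^^^^^^^^
  File "<stdin>", line 11, in <lambda>
  File "<stdin>", line 5, in res
numpy._core._exceptions._UFuncOutputCastingError: Cannot cast ufunc 'divide' output from dtype('float64') to dtype('int64') with casting rule 'same_kind'
```

```bash
python3 - <<'E'
from plan import *
t=np.radians(55);P,O,A=place(t,-1,np.radians(60))
r.move_l(P+[0,0,30],150);r.move_l(P+[0,0,6],60);r.hold(.2)
f0=np.mean([r.get_obs()["force"] for _ in range(3)],0);print(f0)
for k in range(1,13):
    r.move_l(P+[0,0,6-k],20);r.hold(.1);o=r.get_obs();df=o["force"]-f0;print(6-k,o["ee_pos"][2]-P[2],df)
    if df[2]>3: break
print(o["time_s"])
E
```

```text
[ 0.1  0.5 -0.5]
5 5.034878118521313 [-0.2 -0.2  0.4]
4 3.962887009265934 [-0.2 -1.2 -0.5]
3 2.9891036090931493 [-0.8 -0.3 -0.7]
2 1.9710128004610254 [-1.  -0.5 -0.7]
1 0.9899836830355397 [-0.1 -0.7 -0.9]
0 -0.016443013794010142 [-0.6 -0.1 -0.2]
-1 -1.0168824443995135 [ 0.7 -0.  -0. ]
-2 -2.005189936721024 [ 0.1 -0.6 -0.2]
-3 -3.015348344527773 [-1.  -0.4 -0. ]
-4 -4.021333123796005 [-0.3 -0.6 -1.7]
-5 -5.022160245988516 [-0.3 -0.1 -0.3]
-6 -6.0201361176923385 [-0.2 -0.6 -0.5]
13.8083
```

```bash
python3 - <<'E'
from plan import *
t=np.radians(55);P,O,A=place(t,-1,np.radians(60))
f0=np.array([-.2,.1,-1.])
for k in range(7,19):
    r.move_l(P-[0,0,k],20);r.hold(.1);o=r.get_obs();df=o["force"]-f0;print(-k,o["ee_pos"][2]-P[2],df)
    if df[2]>3: break
print(o["time_s"],o["grip_width"])
for c in("side","top"):
    f=viewer.grab_frame(c);cv2.imwrite(f"pics/{c}2.png",cv2.resize(f["frame"][120:270,190:340],None,fx=3,fy=3))
E
```

```text
-7 -7.016751794507869 [-0.3  0.1  1. ]
-8 -7.943366102644973 [-0.1  0.6  1.5]
-9 -8.028779799291456 [-0.6 -1.   7.3]
14.8583 41.9847889597723
```

View pics/side2.png

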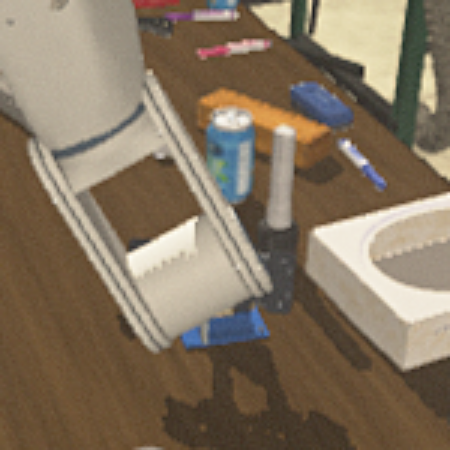

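```bash
python3 - <<'E'
from plan import *
t=np.radians(55);P,O,A=place(t,-1,np.radians(60))
p0=P-[0,0,8.2]
r.move_l(p0,20);jaws.gripper_to(64);r.hold(.2)
r.move_l(p0-A*60,60);r.move_l(p0-A*130,150)
r.move_l(p0-A*130+np.array([-60,-60,120]),250)
print(r.get_obs()["time_s"])
for c in("side","top"):
    f=viewer.grab_frame(c);cv2.imwrite(f"pics/{c}3.png",cv2.resize(f["frame"][130:280,190:340],None,fx=3,fy=3));C=cloud(f)
    for n in("oil_bottle","keeper_knob"):
      for m in viewer.masks_of(f,n)[:1]:
        Q=C[m["region"]&(f["depth"]>0)];print(c,n,m["p"],len(Q),np.percentile(Q,[2,50,98],axis=0).round(1).tolist())
a,b=cv2.imread("pics/side3.png"),cv2.imread("pics/top3.png");cv2.imwrite("pics/both3.png",cv2.resize(np.hstack([a,b]),(800,400)))
E
```

```text
18.475
side oil_bottle 0.79 229 [[584.6, -168.0, 17.2], [598.7, -160.5, 56.6], [622.0, -142.8, 87.4]]
side keeper_knob 0.46 315 [[697.9, 72.8, 47.1], [724.0, 83.5, 97.0], [754.6, 133.3, 121.8]]
top oil_bottle 0.64 180 [[585.4, -159.2, 22.4], [602.1, -136.9, 81.5], [626.5, -119.9, 136.8]]
top keeper_knob 0.42 288 [[697.6, -81.9, 10.5], [711.8, -59.0, 75.7], [737.5, -40.6, 188.6]]
```

View pics/both3.png

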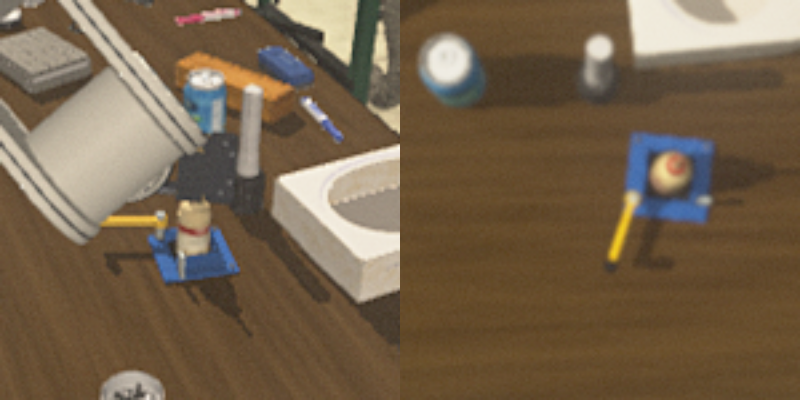

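The bottle stands free in the bay at about (670,172) in the right-hand view. The keeper is still open, with its knob at about (612,266). Next step: push the knob around from behind with the fingers closed.

```bash
cat > swing.py <<'E'
from plan import *
POST=np.array([577.2,-96.4]);TL=np.radians(25)
def wp(phi,off=17,z=50,sg=1):
    f=np.radians(phi);t=np.array([-np.sin(f),np.cos(f),0]);a=t*np.sin(TL)-UP*np.cos(TL)
    y=sg*np.cross(UP,t);c=np.array([*(POST+84*np.array([np.cos(f),np.sin(f)])),z])-off*t
    return c,eul(a,y)
E
python3 - <<'E'
from swing import *
for sg in(1,-1):
    print(sg)
    for phi,off,z in((163,45,150),(163,40,50),(163,17,50),(185,17,50),(210,17,50),(235,17,50),(261.5,15,50),(261.5,60,120)):
        q=r.solve_ik(*wp(phi,off,z,sg));print(phi,None if q is None else q.round())
E
```

```text
1
163 [  9.  27. 106. -26.  61.  41.]
163 [  8.  36. 108. -29.  51.  47.]
163 [  6.  35. 109. -31.  50.  46.]
185 [  4.  32. 117. -43.  38.  35.]
210 [ -3.  30. 123. -61.  24.  23.]
235 None
261.5 None
261.5 [ -24.   20.  125.   31.   12. -134.]
-1
163 [   9.   27.  106.  -26.   61. -139.]
163 [   8.   36.  108.  -29.   51. -133.]
163 [   6.   35.  109.  -31.   50. -134.]
185 [   4.   32.  117.  -43.   38. -145.]
210 None
235 None
261.5 [-22.  31. 121.  58.   7.  20.]
261.5 [-24.  20. 125.  31.  12.  46.]
```

```bash
cat > swing.py <<'E'
from plan import *
POST=np.array([577.2,-96.4]);TL=np.radians(10);H=np.array([np.cos(SY),np.sin(SY),0])
A=H*np.sin(TL)-UP*np.cos(TL)
def wp(phi,off,z=50,sg=1):
    f=np.radians(phi);t=np.array([-np.sin(f),np.cos(f),0])
    c=np.array([*(POST+84*np.array([np.cos(f),np.sin(f)])),z])-off*t
    return c,eul(A,sg*np.cross(UP,H))
OFF=lambda phi:np.interp(phi,[163,200,225,250,262],[22,25,25,21,18])
E
python3 - <<'E'
from swing import *
for sg in(1,-1):
    print(sg)
    for phi,off,z in((163,45,150),(163,40,50),(163,22,50),(185,24,50),(210,25,50),(235,24,50),(261.5,15,50),(261.5,60,120)):
        q=r.solve_ik(*wp(phi,off,z,sg));print(phi,None if q is None else q.round())
E
```

```text
1
163 [ -4.  17. 117.  -1.  35. -85.]
163 [ -5.  28. 120.  -2.  22. -85.]
163 [ -7.  28. 120.  -1.  21. -88.]
185 [-11.  28. 121.   1.  21. -93.]
210 [ -15.   28.  120.    3.   22. -100.]
235 [ -19.   29.  117.    5.   24. -104.]
261.5 [ -20.   32.  111.    4.   27. -105.]
261.5 [ -21.   22.  116.    4.   33. -106.]
-1
163 [ -4.  17. 117.  -1.  35.  95.]
163 [ -5.  28. 120.  -2.  22.  95.]
163 [ -7.  28. 120.  -1.  21.  92.]
185 [-11.  28. 121.   1.  21.  87.]
210 [-15.  28. 120.   3.  22.  80.]
235 [-19.  29. 117.   5.  24.  76.]
261.5 [-20.  32. 111.   4.  27.  75.]
261.5 [-21.  22. 116.   4.  33.  74.]
```

```bash
python3 - <<'E'
from swing import *
c,o=wp(163,50,200);r.move_to(c,o);jaws.gripper_to(0)
r.move_l(wp(163,50)[0],200)
r.hold(.1);f0=r.get_obs()["force"];print(f0,r.get_obs()["grip_width"])
for phi in list(range(163,257,8))+[257]:
    r.move_l(wp(phi,OFF(phi))[0],100);o=r.get_obs();print(phi,(o["force"]-f0).round(1))
    if np.linalg.norm(o["force"]-f0)>12: print("STOP");break
else:
    for off in np.arange(22,7,-1):
        r.move_l(wp(261.5,off)[0],40);r.hold(.05);o=r.get_obs();d=(o["force"]-f0);print("fin",off,d.round(1))
        if abs(d@H)>5: break
print(o["time_s"])
for cc in("side","top"):
    f=viewer.grab_frame(cc);cv2.imwrite(f"pics/{cc}4.png",cv2.resize(f["frame"][150:250,230:330],(400,400),interpolation=cv2.INTER_CUBIC))
a,b=cv2.imread("pics/side4.png"),cv2.imread("pics/top4.png");cv2.imwrite("pics/both4.png",np.hstack([a,b]))
E
```

```text
[ 1.3 -0.5 -0.1] 1.174903685413499
163 [-1.1  1.  -0.2]
171 [-1.4 -0.1 -0.5]
179 [-2.   0.3  0.3]
187 [-1.2  0.6  0.3]
195 [-1.5  1.3  0.4]
203 [-2.1  0.2 -0. ]
211 [-0.9  0.5  0.4]
219 [-1.2  0.4 -0.3]
227 [-1.7  0.6 -0.2]
235 [-1.3  0.9 -0.8]
243 [-1.2  0.7 -0.6]
251 [-1.1  0.9 -1.3]
257 [-0.8  0.3  0. ]
fin 22 [-1.3  1.   0.2]
fin 21 [-1.5 -0.3  0.4]
fin 20 [-1.7  0.4  0.6]
fin 19 [-1.8 -0.3 -0.1]
fin 18 [-3.8  0.5  0.6]
fin 17 [-7.8  0.3  4.2]
27.4167
```

View pics/both4.png

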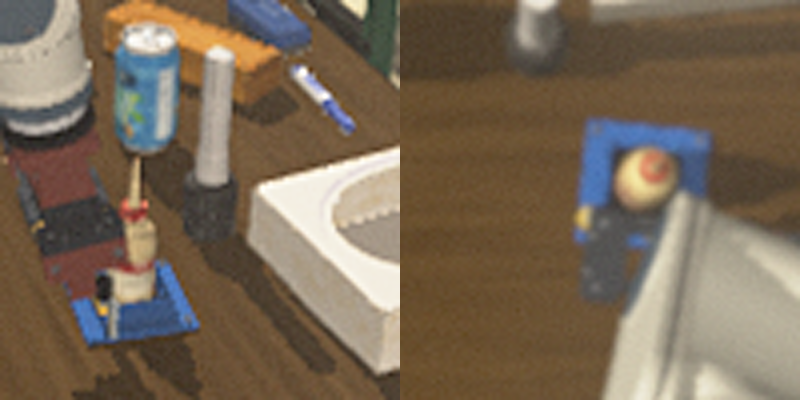

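The knob reached its end stop where predicted: force built up at 17–18 mm offset, and the knob shows at (103,287) by the stop plate. Now I'll back off and check.

```bash
python3 - <<'E'
from swing import *
p=np.array(r.get_obs()["ee_pos"])
r.move_l(p-H*50,100);r.move_l(p-H*60+[0,0,150],200);r.set_joints([60,10,105,0,65,-90]);print(r.get_obs()["time_s"],r.get_obs()["ee_pos"])
I=[]
for cc in("side","top"):
    f=viewer.grab_frame(cc);I.append(cv2.resize(f["frame"][150:250,230:330],(400,400),interpolation=cv2.INTER_CUBIC));C=cloud(f)
    hs=cv2.cvtColor(f["frame"],cv2.COLOR_BGR2HSV).astype(int)
    m=(abs(C[...,0]-570)<60)&(abs(C[...,1]+135)<80)&(hs[...,0]>20)&(hs[...,0]<33)&(hs[...,1]>170)&(C[...,2]>24)&(C[...,2]<42)
    Q=C[m][:,:2].astype(np.float32)
    if len(Q)>4: l=cv2.fitLine(Q,cv2.DIST_HUBER,0,.01,.01).ravel();print(cc,len(Q),l,np.degrees(np.arctan2(l[1],l[0])))
    m=(abs(C[...,0]-560)<50)&(abs(C[...,1]+180)<40)&(C[...,2]>50)&(C[...,2]<70);print("knob",m.sum(),np.median(C[m],0))
cv2.imwrite("pics/both5.png",np.hstack(I))
E
```

```text
31.4333 [242.5 442.4 281.9]
side 15 [   0.1    1.   569.4 -132.1] 83.81689
knob 69 [ 586.  -165.4   61. ]
top 40 [   0.1    1.   572.1 -135.7] 82.6007
knob 24 [ 567.1 -176.2   62. ]
```

View pics/both5.png

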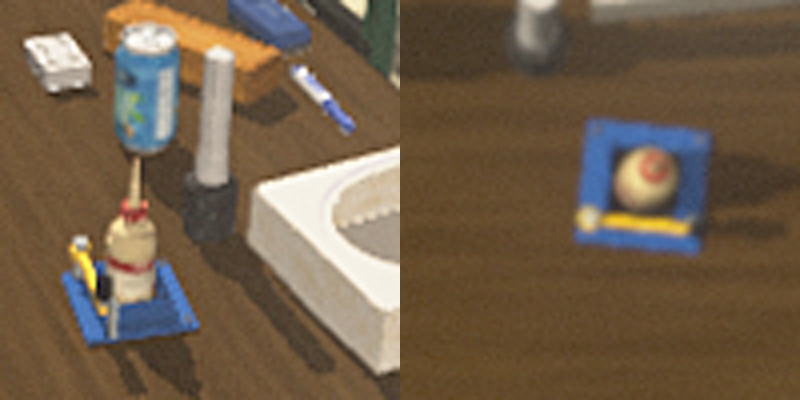

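The bar lies across the front, from the post at (588,217) to (690,227), parallel to the stand's edge. The bottle is upright in the bay and the arm is clear.

```bash
python3 -c "
from station import r
print(r.hand_in())"
```

```text
the job is handed in; nothing more can be done
None
```

The oil bottle stands upright in its holder, set down gently and released before I swung the yellow keeper bar against its shut stop. The surrounding items weren't touched, and the job was handed in at about 31 s of the 54 s limit.

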